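Weigh out the loaded fuse holder lid and lock it in the cubby

ROBOT

A 6-joint arm with a two-finger parallel gripper is mounted at the origin on the work surface. World frame = base frame: x ahead of the robot, y to its left, z up, the work surface at z = 0. Lengths are in m, angles in degrees, forces in N, time in s.
With the tool pointing down it reaches from about 0.325 to 0.85 m from the base axis. Payload 15.5 kg.
Tool frame: the origin (TCP) lies at the very end of the fingers, on their centre line; the grasp point (between the pads) lies arm.grip_depth behind it (arm.grip_depth is the distance from the TCP to the grasp point, in m); z points along the fingers, y is the direction in which the jaws open and shut (so a half turn about z gives the same grasp; the last joint's range is limited). The gripper opens to 91 mm and grips with 3 to 60 N. Pads are 32 mm wide; open, the fingers measure 118 mm over their backs; the gripper's body (76 mm by 178 mm) begins 60 mm behind the grasp point.
Start: joints at [71.534, 28.281, 77.091, -0, 74.628, -5.472], TCP at [0.141, 0.609, 0.214] pointing down, gripper open.
Joint ranges: [-166.48, 166.48], [-47.26, 123.95], [12.59, 153.08], [-70.14, 250.14], [6.76, 159.57], [-176.63, 176.63]. Speed limits (degrees/s): [108.29, 108.29, 147.25, 172.46, 172.46, 172.46].

INTERFACE

Orientations are given as a 3x3 rotation matrix whose columns are the frame's x, y, z axes.
In Python, from rig import arm gives the robot as it stands. Calls block until the motion is done:
- arm.move_to(position, orientation): joint-space move of the TCP to a pose.
- arm.move_l(position, orientation=None, feed=0.15): straight line of the TCP; orientation=None keeps the orientation; feed is the mean speed in m/s.
- arm.move_joints(angles): joint-space move.
- arm.grip(opening): finger opening in m; the grip force is fixed at half the most; returns when the fingers have stopped.
- arm.sleep(seconds).
- arm.solve_ik(position, orientation): joint angles nearest the present ones, or None.
- arm.snapshot(name): name is "scene" or "top" or "wrist"; returns the picture (420x560x3 uint8, red, green, blue); there is no depth.
- arm.get_calibration(name): a dict with "intrinsics" (3x3 intrinsics, pixels), "cam_to_world" (4x4, takes a point from camera to world coordinates). Camera axes: x right, y down, z forward; pixel columns grow to the right and rows downward; lengths in m; the calibration is good to about 2 mm. A picture is of the moment at which its call begins: read the wrist's pose just before it. get_calibration takes no time and is no camera call; for the wrist camera it gives the pose at the moment of the call.
A pose or a line that the arm cannot do raises arm.Unreachable and nothing moves.
- arm.sign_off(): hands the job in, once; it reports no verdict.
Readings, each from a call of its own:
- arm.current_t(): time.
- arm.current_joint_positions(): joint angles.
- arm.current_dq(): joint speeds.
- arm.current_tau(): joint torques, N m.
- arm.current_ee_pos(): TCP position.
- arm.current_tool_rot(): TCP orientation.
- arm.current_force(): force on the tool from outside, world axes, zero at the start.
- arm.current_torque(): the same for the moment, N m.
- arm.current_width(): finger opening in m.
Only numpy, scipy, OpenCV 4.12 (cv2) and the standard library are available. Lean on these libraries where they do the work, as an engineer would, in place of code of your own. Each camera call takes 0.05 s, during which the arm holds its last target.

TASK

One of the three black fuse holder lids on the rubber mat still has a copper fuse link hidden inside, which makes it more than twice as heavy as the other two: find it by its weight. Slide the clear door of the parts cubby fully open, stand the heavy lid upright in the red-marked bay underneath, and slide the door fully closed again. The two light lids stay or go back standing on the mat, and the other parts on the mat are left alone.

Things in the scene. Friction and masses are not known exactly. Their poses are not given: they have to be found in the camera images.
- lid_a_center (a point): black fuse holder lid, a closed box 64 x 44 x 50 mm high, loose, standing upright on the mat; this point is its centre, 25 mm above its underside. Its x runs along the 64 mm length, y across the 44 mm width, z up. All three look the same; one of them hides a copper fuse link and weighs 290 to 350 g in all, the other two only a plastic blank and weigh 115 to 145 g. Which one is drawn anew each time. The insert has about 1 mm of play.
- lid_b_center (a point): black fuse holder lid, a closed box 64 x 44 x 50 mm high, loose, standing upright on the mat; this point is its centre, 25 mm above its underside. Its x runs along the 64 mm length, y across the 44 mm width, z up. All three look the same; one of them hides a copper fuse link and weighs 290 to 350 g in all, the other two only a plastic blank and weigh 115 to 145 g. Which one is drawn anew each time. The insert has about 1 mm of play.
- lid_c_center (a point): black fuse holder lid, a closed box 64 x 44 x 50 mm high, loose, standing upright on the mat; this point is its centre, 25 mm above its underside. Its x runs along the 64 mm length, y across the 44 mm width, z up. All three look the same; one of them hides a copper fuse link and weighs 290 to 350 g in all, the other two only a plastic blank and weigh 115 to 145 g. Which one is drawn anew each time. The insert has about 1 mm of play.
- mat: grey-green rubber mat fixed on the table, 300 x 280 x 3 mm (x, y, z), origin at the centre of its underside; the lids and a few other small parts lie on it. About 40 mm or more is free beside the lids' long sides, nothing else on the mat is taller than 20 mm
- cubby: fixed grey open-topped parts cubby, 250 mm long (its x) by 162 mm (its y; 172 mm with the side rails) by 62 mm high (rails 68 mm), origin at the centre of its underside, walls 6 mm, floor 5 mm thick. Its -x half is the red-marked empty bay, its +x half is full of fixed brass blocks. The clear door slides on top along x
- bay (a point): centre of the red bay's floor, 5 mm above the table, axes as the cubby's; the bay is 116 mm (x) by 150 mm (y) inside and 57 mm deep, so there is room for fingers on both sides of a lid that lies with its length along x and is held across y
- door (a joint): position of the clear acrylic sliding door, m: 0 = fully closed over the red bay (at its stop), 0.122 = fully open at the other stop, over the brass blocks; grows as the door moves to the cubby's +x. It starts between 0 and 0.03. Sliding friction about 1.5 N, stays where it is left
- door_grip (a point): centre of the orange grip block standing on the middle of the door: 18 mm (x) by 30 mm (y), 34 mm tall, from 67 to 101 mm above the table; this point is 87 mm above the table; axes as the cubby's
- terminal_block: bystander: copper terminal block 46 x 22 x 19 mm lying on the mat, origin at the centre of its underside
- hex_key: bystander: chrome L-shaped hex key 81 x 26 x 6 mm lying on the mat, origin near the middle of its long arm
- lens: bystander: amber plastic lens, disc 32 mm across, 9 mm high, lying on the mat, origin at the centre of its underside
Mind the look-alikes: they are no part of the job. Leave any turquoise look-alike of the part that bears lid_a_center alone. Leave any green look-alike of the part that bears lid_c_center alone.

How it is judged (in metres and radians):
On the way, in this order (a step that is already met when the one before it is completed fails the run):
1. the cubby door has been slid fully open (value of joint door above 0.115 m), for 0.2 s.
2. the heavy lid stands upright in the red bay (((x of lid_a_center in the frame of bay between -0.04 and 0.04 m and y of lid_a_center in the frame of bay between -0.065 and 0.065 m and z of lid_a_center in the frame of bay between 0.015 and 0.032 m and angle between lid_a_center's own z axis and vertical below 0.12 rad and contact force between lid_a and cubby above 2.1 N) or (x of lid_b_center in the frame of bay between -0.04 and 0.04 m and y of lid_b_center in the frame of bay between -0.065 and 0.065 m and z of lid_b_center in the frame of bay between 0.015 and 0.032 m and angle between lid_b_center's own z axis and vertical below 0.12 rad and contact force between lid_b and cubby above 2.1 N) or (x of lid_c_center in the frame of bay between -0.04 and 0.04 m and y of lid_c_center in the frame of bay between -0.065 and 0.065 m and z of lid_c_center in the frame of bay between 0.015 and 0.032 m and angle between lid_c_center's own z axis and vertical below 0.12 rad and contact force between lid_c and cubby above 2.1 N))), for 0.2 s.
At the end, for the whole second after the job is handed in: The heavy lid (pressing on the cubby with more than 2.1 N) stands upright within 7 degrees on the red bay's floor, the door is closed to within 5 mm of its stop, the two light lids stand upright within 7 degrees with their centres over the mat, and all are at rest ((((x of lid_a_center in the frame of bay between -0.04 and 0.04 m and y of lid_a_center in the frame of bay between -0.065 and 0.065 m and z of lid_a_center in the frame of bay between 0.015 and 0.032 m and angle between lid_a_center's own z axis and vertical below 0.12 rad and contact force between lid_a and cubby above 2.1 N) and (x of lid_b_center in the frame of mat between -0.15 and 0.15 m and y of lid_b_center in the frame of mat between -0.14 and 0.14 m and z of lid_b_center in the frame of mat between 0.02 and 0.034 m and angle between lid_b_center's own z axis and vertical below 0.12 rad) and (x of lid_c_center in the frame of mat between -0.15 and 0.15 m and y of lid_c_center in the frame of mat between -0.14 and 0.14 m and z of lid_c_center in the frame of mat between 0.02 and 0.034 m and angle between lid_c_center's own z axis and vertical below 0.12 rad)) or ((x of lid_b_center in the frame of bay between -0.04 and 0.04 m and y of lid_b_center in the frame of bay between -0.065 and 0.065 m and z of lid_b_center in the frame of bay between 0.015 and 0.032 m and angle between lid_b_center's own z axis and vertical below 0.12 rad and contact force between lid_b and cubby above 2.1 N) and (x of lid_a_center in the frame of mat between -0.15 and 0.15 m and y of lid_a_center in the frame of mat between -0.14 and 0.14 m and z of lid_a_center in the frame of mat between 0.02 and 0.034 m and angle between lid_a_center's own z axis and vertical below 0.12 rad) and (x of lid_c_center in the frame of mat between -0.15 and 0.15 m and y of lid_c_center in the frame of mat between -0.14 and 0.14 m and z of lid_c_center in the frame of mat between 0.02 and 0.034 m and angle between lid_c_center's own z axis and vertical below 0.12 rad)) or ((x of lid_c_center in the frame of bay between -0.04 and 0.04 m and y of lid_c_center in the frame of bay between -0.065 and 0.065 m and z of lid_c_center in the frame of bay between 0.015 and 0.032 m and angle between lid_c_center's own z axis and vertical below 0.12 rad and contact force between lid_c and cubby above 2.1 N) and (x of lid_a_center in the frame of mat between -0.15 and 0.15 m and y of lid_a_center in the frame of mat between -0.14 and 0.14 m and z of lid_a_center in the frame of mat between 0.02 and 0.034 m and angle between lid_a_center's own z axis and vertical below 0.12 rad) and (x of lid_b_center in the frame of mat between -0.15 and 0.15 m and y of lid_b_center in the frame of mat between -0.14 and 0.14 m and z of lid_b_center in the frame of mat between 0.02 and 0.034 m and angle between lid_b_center's own z axis and vertical below 0.12 rad))) and value of joint door below 0.005 m and linear speed of each of lid_a, lid_b, lid_c below 0.02 m/s); the robot touches nothing.
It fails at once if the terminal block, hex key or lens on the mat is shoved more than 25 mm (distance of any of terminal_block, hex_key, lens from where it was at the start of the episode above 0.025 m).
It also fails if it takes over 72 s, if anything falls off the work surface, if the arm or the gripper's body presses on something with over 40 N, if the wrist force passes 120 N, or if a joint passes its speed limit or range.

## Working session

There is one attempt and no reset: what is moved stays moved. The work goes in short steps, each a Python script; the robot and the scene stay as the last script left them, time stands still between calls to the robot, and variables do not carry over. Pictures are saved under pics/ and viewed, and the job is handed in when it is done.

```bash
ls; mkdir -p pics
python3 - <<'E'
from rig import arm
import cv2
for n in ["scene","top","wrist"]:
    c=arm.get_calibration(n); im=arm.snapshot(n)
    cv2.imwrite(f"pics/{n}0.png",im[:,:,::-1]); print(n,c["intrinsics"].round(1).tolist(),c["cam_to_world"].round(4).tolist())
print(arm.current_t(),arm.grip_depth,arm.current_force(),arm.current_tool_rot(),arm.current_width())
E
```

```text
pics
scene [[527.5, 0.0, 277.7], [0.0, 527.5, 211.7], [0.0, 0.0, 1.0]] [[0.7383, 0.3807, -0.5567, 1.1079], [0.6744, -0.4078, 0.6156, -0.6547], [0.0073, -0.8299, -0.5578, 0.661], [0.0, 0.0, 0.0, 1.0]]
top [[400.2, 0.0, 288.5], [0.0, 400.2, 209.2], [0.0, 0.0, 1.0]] [[0.084, -0.9752, 0.2047, 0.3285], [-0.9965, -0.0829, 0.0137, -0.0186], [0.0036, -0.2051, -0.9787, 0.9556], [0.0, 0.0, 0.0, 1.0]]
wrist [[300.5, 0.0, 280.5], [0.0, 300.5, 208.3], [0.0, 0.0, 1.0]] [[0.2253, 0.9308, 0.288, 0.0587], [0.9743, -0.2149, -0.0674, 0.6267], [-0.0008, 0.2957, -0.9553, 0.3839], [0.0, 0.0, 0.0, 1.0]]
0.15 0.0188 [ 0.62255738 -0.45252289  0.44739166] [[-9.74395218e-01  2.24841885e-01 -2.92590581e-04]
 [ 2.24842052e-01  9.74394879e-01 -8.19127054e-04]
 [ 1.00924693e-04 -8.63940151e-04 -9.99999622e-01]] 0.09133261703819771
```

View pics/scene0.png

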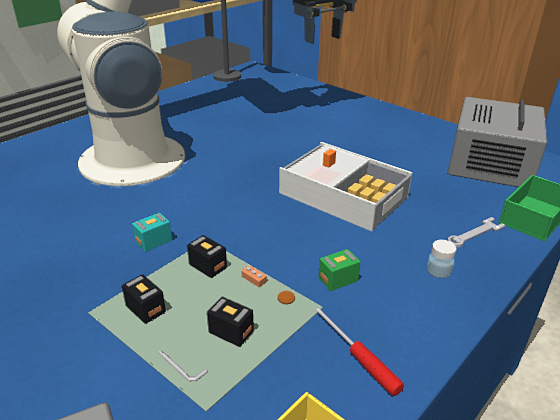

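View pics/top0.png

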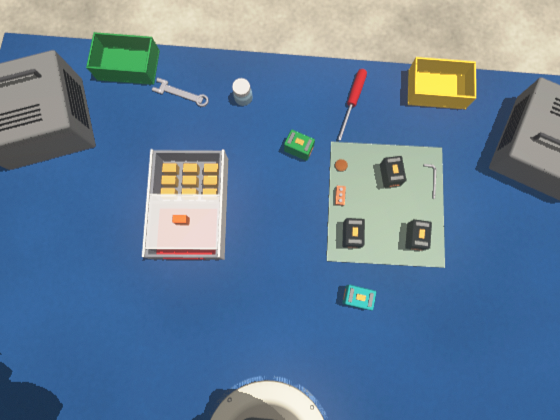

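View pics/wrist0.png

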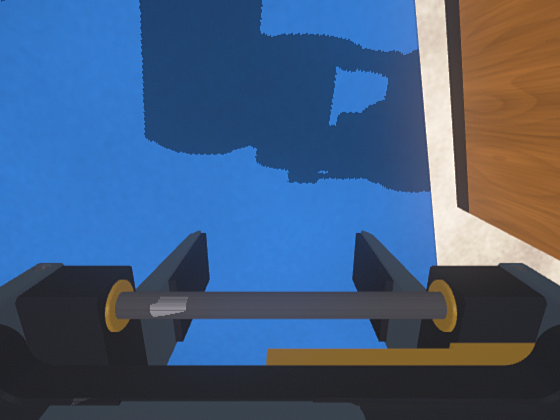

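The scene shows three black lids on the mat at top-view pixels (393,171), (354,232) and (421,234). The look-alikes are turquoise at (360,297) and green at (298,145), both off the mat and not to be touched. The cubby is at about (186,205), with the orange grip at (180,219).

Run:
```python
import cv2
im=cv2.imread("pics/top0.png")
a=cv2.resize(im[140:270,325:450],None,fx=4.5,fy=4.5,interpolation=cv2.INTER_CUBIC)
b=cv2.resize(im[140:270,130:240],None,fx=4.5,fy=4.5,interpolation=cv2.INTER_CUBIC)
cv2.imwrite("pics/crop_mat.png",a);cv2.imwrite("pics/crop_cub.png",b)
```

```text
(no output)
```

View pics/crop_mat.png

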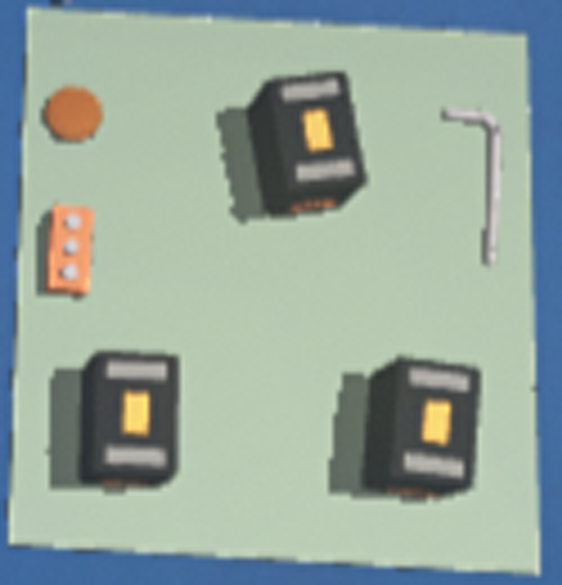

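View pics/crop_cub.png

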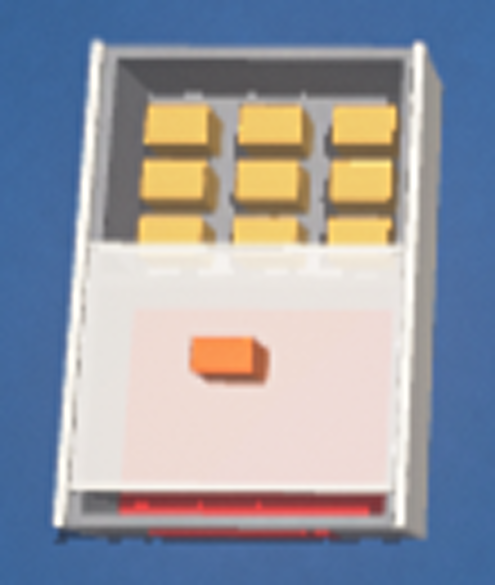

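```bash
cat > h.py <<'E'
import numpy as np, cv2
def ray(cal,uv,z):
    K,T=cal["intrinsics"],cal["cam_to_world"]
    d=T[:3,:3]@np.linalg.inv(K)@np.array([uv[0],uv[1],1.]); o=T[:3,3]
    return o+d*(z-o[2])/d[2]
def blobs(m,amin):
    n,l,s,c=cv2.connectedComponentsWithStats(m.astype(np.uint8))
    return [(c[i],s[i,4]) for i in range(1,n) if s[i,4]>=amin]
def R(yaw): # jaw (tool y) along yaw (deg), pointing down
    a=np.radians(yaw); y=np.array([np.cos(a),np.sin(a),0]); z=np.array([0,0,-1.]); return np.column_stack([np.cross(y,z),y,z])
E
python3 - <<'E'
from rig import arm
from h import *
for n in ["top","scene"]:
    cal=arm.get_calibration(n); im=cv2.imread(f"pics/{n}0.png"); hsv=cv2.cvtColor(im,cv2.COLOR_BGR2HSV)
    H,S,V=cv2.split(hsv)
    print(n,"yellow");
    for c,a in blobs((H>17)&(H<30)&(S>130)&(V>150),8): print(c.round(1),a,ray(cal,c,.053).round(4))
    print("orange")
    for c,a in blobs((H<14)&(S>150)&(V>150),8): print(c.round(1),a,ray(cal,c,.101).round(4),ray(cal,c,.087).round(4))
cal=arm.get_calibration("top"); 
P=np.array([(95,42),(418,42),(405,530),(58,528)])/4.5+[130,140]
for p in P: print("rail",ray(cal,p,.068).round(4))
P=np.array([(28,8),(526,35),(540,573),(10,543)])/4.5+[325,140]
for p in P: print("mat",ray(cal,p,.003).round(4))
L=[[(311,90),(325,170),(318,130)],[(136,370),(136,456),(137,412)],[(440,380),(434,464),(437,421)]]
for l in L:
    q=[ray(cal,np.array(p)/4.5+[325,140],.053) for p in l]; d=q[0]-q[1]
    print("lid",q[2].round(4),((q[0]+q[1])/2).round(4),np.degrees(np.arctan2(d[1],d[0])).round(1),np.linalg.norm(d).round(4))
E
```

```text
top yellow
[441.4  81.3] 1518 [ 0.8715 -0.3557  0.053 ]
[299.3 141.2] 34 [ 0.6849 -0.0178  0.053 ]
[169.6 167.6] 120 [0.5933 0.281  0.053 ]
[190.1 167.6] 112 [0.5973 0.233  0.053 ]
[210.4 167.5] 109 [0.6017 0.1854 0.053 ]
[394.9 168.6] 37 [ 0.6361 -0.2478  0.053 ]
[168.9 180. ] 130 [0.5632 0.2783 0.053 ]
[189.8 180. ] 128 [0.5672 0.2298 0.053 ]
[209.7 180.3] 109 [0.5704 0.1834 0.053 ]
[167.9 190.5] 59 [0.5378 0.277  0.053 ]
[188.8 190.5] 58 [0.5418 0.2287 0.053 ]
[209.4 190.5] 55 [0.5461 0.181  0.053 ]
[354.9 231.2] 43 [ 0.4791 -0.1612  0.053 ]
[421.5 233.5] 46 [ 0.4866 -0.3127  0.053 ]
[360.5 297.1] 33 [ 0.3336 -0.1808  0.053 ]
orange
[360.7  77.4] 105 [ 0.8364 -0.149   0.101 ] [ 0.8447 -0.1511  0.087 ]
[340.8 164.7] 87 [ 0.6184 -0.1146  0.101 ] [ 0.6232 -0.1162  0.087 ]
[180.2 218.6] 121 [0.4666 0.2255 0.101 ] [0.4688 0.2295 0.087 ]
[183.  252.8] 67 [0.3936 0.2094 0.101 ] [0.3946 0.2131 0.087 ]
scene yellow
[370.2 187.7] 590 [0.5868 0.227  0.053 ]
[150.3 221.1] 29 [ 0.337  -0.1832  0.053 ]
[206.  245.1] 47 [ 0.4782 -0.1594  0.053 ]
[339.7 258.4] 45 [ 0.6871 -0.0195  0.053 ]
[141.5 
[... 270 characters left out ...]
2.8] 8 [ 0.6441 -0.1908  0.101 ] [ 0.6325 -0.1792  0.087 ]
[251.7 281.2] 21 [ 0.6523 -0.2112  0.101 ] [ 0.6409 -0.2001  0.087 ]
[285.8 296.1] 132 [ 0.7148 -0.1999  0.101 ] [ 0.705  -0.1885  0.087 ]
[376.1 367.1] 858 [ 0.8932 -0.2203  0.101 ] [ 0.8878 -0.2094  0.087 ]
rail [0.6294 0.3255 0.068 ]
rail [0.6437 0.1586 0.068 ]
rail [0.3921 0.1352 0.068 ]
rail [0.3788 0.3049 0.068 ]
mat [ 0.71   -0.0981  0.003 ]
mat [ 0.7178 -0.3767  0.003 ]
mat [ 0.4192 -0.3857  0.003 ]
mat [ 0.4114 -0.1072  0.003 ]
lid [ 0.6354 -0.2495  0.053 ] [ 0.6355 -0.2495  0.053 ] 11.3 0.044
lid [ 0.4784 -0.1625  0.053 ] [ 0.4779 -0.162   0.053 ] 2.9 0.044
lid [ 0.4866 -0.3141  0.053 ] [ 0.4862 -0.3141  0.053 ] -3.1 0.0433
```

```bash
cat >> h.py <<'E'
CY=5.0
u=np.array([np.cos(np.radians(CY)),np.sin(np.radians(CY)),0]); v=np.array([-u[1],u[0],0])
def pick(arm,p,yaw):
    q0=np.array(arm.current_joint_positions()); best=None
    for y in (yaw,yaw+180):
        q=arm.solve_ik(p,R(y))
        if q is None: continue
        d=np.abs(np.array(q)-q0).max()
        if best is None or d<best[0]: best=(d,y)
    return best[1]
def F(arm,n=10,dt=.02):
    f=[]
    for _ in range(n): f.append(arm.current_force()); arm.sleep(dt)
    return np.mean(f,0)
E
python3 - <<'E'
from rig import arm
from h import *
g=np.array([.466,.2265,0])
y=pick(arm,g+[0,0,.14],CY); print(y)
arm.move_to(g+[0,0,.14],R(y)); print(arm.current_t())
im=arm.snapshot("wrist"); cv2.imwrite("pics/w1.png",im[:,:,::-1])
arm.move_l(g+[0,0,.077],feed=.12)
f0=F(arm,5); arm.grip(0.0); print(arm.current_width(),f0,F(arm,5),arm.current_ee_pos(),arm.current_t())
im=arm.snapshot("wrist"); cv2.imwrite("pics/w2.png",im[:,:,::-1])
E
```

```text
5.0
1.9917
0.01761559248986015 [ 0.08779011 -0.03096724  0.26600768] [ 1.55491909  0.03877754 -1.03772091] [0.46612837 0.22653005 0.07701179] 3.9917
```

View pics/w1.png

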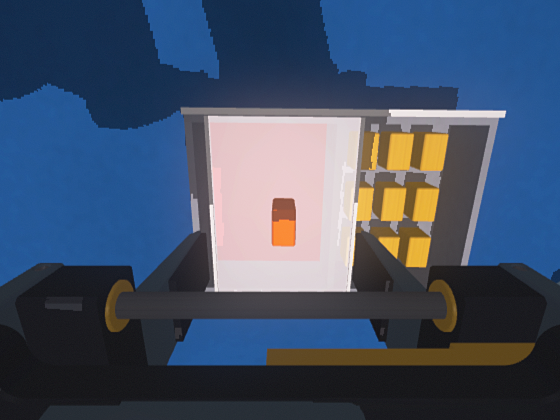

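View pics/w2.png

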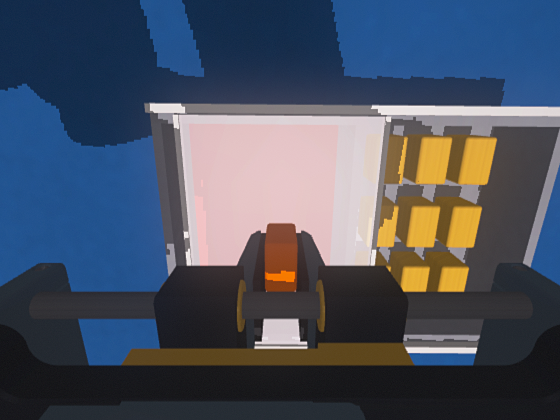

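In the second picture the orange block at (281,255) is held squarely between the pads, at a width of 17.6 mm. Next I slide the door open.

Run:
```python
from rig import arm
from h import *
p0=np.array(arm.current_ee_pos())
arm.move_l(p0+.098*u,feed=.12)
print(F(arm,3)@u, arm.current_t())
d=.098
while d<.126:
    d+=.003; arm.move_l(p0+d*u,feed=.06); f=F(arm,2)@u; print(round(d,4),round(f,2))
    if abs(f)>9: break
print(((np.array(arm.current_ee_pos())-p0)@u).round(4),arm.current_width(),arm.current_t())
im=arm.snapshot("top"); cv2.imwrite("pics/t2.png",cv2.resize(im[140:270,130:240,::-1],None,fx=4.5,fy=4.5))
```

```text
1.1822601417555418 5.0583
0.101 1.25
0.104 1.14
0.107 -6.68
0.11 -23.07
0.1066 0.018049588316153553 6.1917
```

```bash
python3 - <<'E'
E
```

```text
(no output)
```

View pics/t2.png

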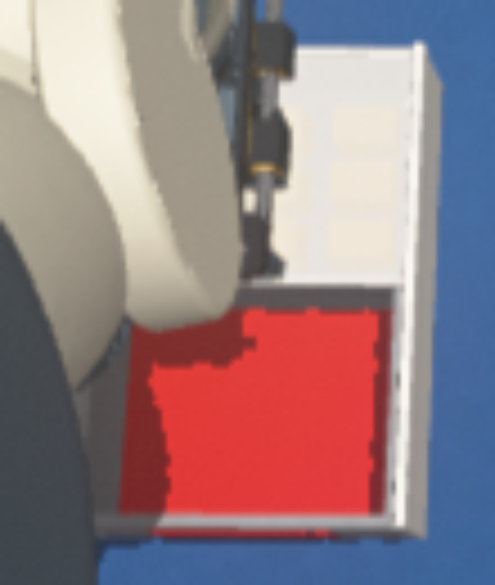

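The door is at its stop, with the red bay fully uncovered in the top view. I release it and weigh the first lid.

```bash
cat >> h.py <<'E'
LIDS={1:(np.array([.4787,-.1605,0]),2.9),2:(np.array([.4866,-.3122,0]),-3.1),3:(np.array([.6358,-.2475,0]),11.3)}
def weigh(arm,k):
    p,a=LIDS[k]; y=pick(arm,p+[0,0,.12],a+90)
    arm.move_to(p+[0,0,.12],R(y)); arm.grip(.074)
    cv2.imwrite(f"pics/wl{k}.png",arm.snapshot("wrist")[:,:,::-1])
    arm.move_l(p+[0,0,.014],feed=.15); f0=F(arm,5)
    arm.grip(0.02); w=arm.current_width(); print("w",w)
    arm.move_l(p+[0,0,.06],feed=.12); arm.sleep(.2); f1=F(arm,10)
    print(k,"f0",f0.round(2),"f1",f1.round(2),"dz",(f1-f0)[2].round(2),"yaw",y,"t",arm.current_t())
def putback(arm,k):
    p,a=LIDS[k]
    arm.move_l(p+[0,0,.0145],feed=.1); arm.grip(.074); arm.move_l(p+[0,0,.12],feed=.2)
E
python3 - <<'E'
from rig import arm
from h import *
p=np.array(arm.current_ee_pos())
arm.grip(.05); arm.move_l(p+[0,0,.08],feed=.2); print(arm.current_t())
weigh(arm,1)
cv2.imwrite("pics/s3.png",arm.snapshot("scene")[:,:,::-1])
E
```

```text
7.45
w 0.043979670515985655
1 f0 [0.04 0.44 0.26] f1 [-0.14  0.21 -2.86] dz -3.13 yaw 272.9 t 11.975
```

View pics/s3.png

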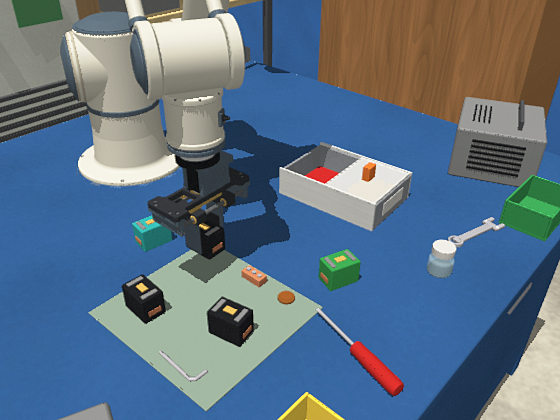

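View pics/wl1.png

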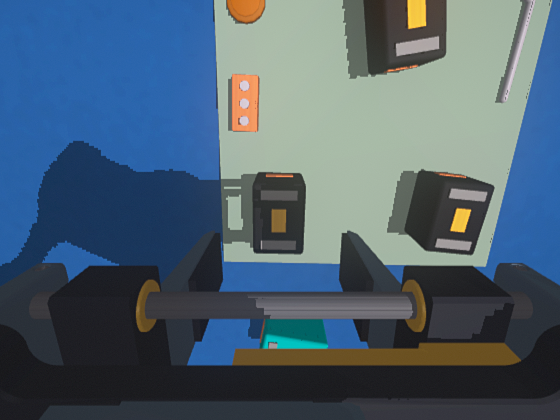

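Lid 1 reads 3.13 N, about 319 g, inside the heavy range and far above the light lids' 1.1 to 1.4 N. It is hanging level in the scene view at (211,238). I place it in the bay.

Run:
```python
from rig import arm
from h import *
p=np.array(arm.current_ee_pos()); arm.move_l(p+[0,0,.1],feed=.2)
b=np.array([.4505,.2252,0])
y=pick(arm,b+[0,0,.16],CY+90); print(y)
arm.move_to(b+[0,0,.16],R(y))
arm.move_l(b+[0,0,.03],feed=.12); print(F(arm,4).round(2),arm.current_width())
arm.move_l(b+[0,0,.0168],feed=.04); print(F(arm,5).round(2),arm.current_ee_pos())
arm.grip(.066); print(arm.current_width(),F(arm,5).round(2))
arm.move_l(b+[0,0,.16],feed=.2); print(arm.current_t())
cv2.imwrite("pics/w4.png",arm.snapshot("wrist")[:,:,::-1])
cv2.imwrite("pics/s4.png",arm.snapshot("scene")[:,:,::-1])
```

```text
275.0
[ 0.15 -0.03 -2.67] 0.044006915625204084
[-0.06 -0.49 -2.79] [0.4503318  0.22517074 0.01657115]
0.06627782156155818 [ 0.29  0.2  -0.09]
17.4667
```

View pics/w4.png

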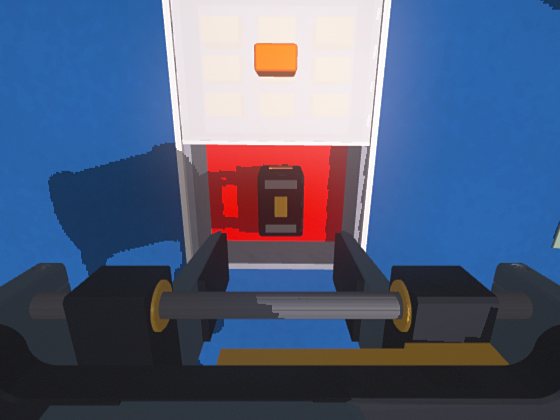

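View pics/s4.png

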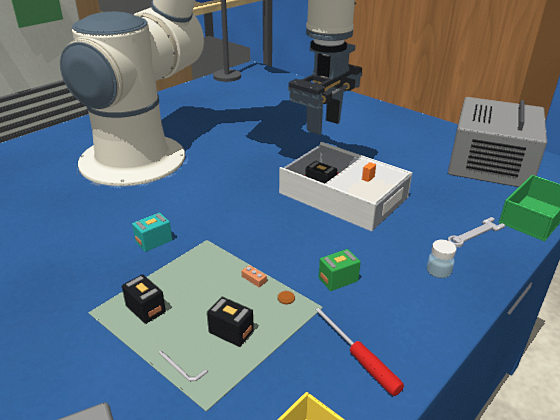

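The lid stands centred on the red floor at wrist pixel (281,205) and the door is still open. I close the door.

Run:
```python
from rig import arm
from h import *
cal=arm.get_calibration("wrist"); d=ray(cal,(281,206),.055)-[.4505,.2252,0]; print("lid in bay",(d@u).round(4),(d@v).round(4))
g=np.array([.46613,.22653,0])+.1062*u
y=pick(arm,g+[0,0,.15],CY); print(y)
arm.grip(.06)
arm.move_to(g+[0,0,.15],R(y)); arm.move_l(g+[0,0,.077],feed=.12)
arm.grip(0.0); print(arm.current_width(),arm.current_ee_pos())
p0=np.array(arm.current_ee_pos())
d=.114; arm.move_l(p0-d*u,feed=.12); print(F(arm,3)@u)
while d<.130:
    d+=.002; arm.move_l(p0-d*u,feed=.06); f=F(arm,2)@u; print(round(d,4),round(f,2))
    if abs(f)>9: break
print(((np.array(arm.current_ee_pos())-p0)@u).round(4),arm.current_t())
p=np.array(arm.current_ee_pos()); arm.grip(.05); arm.move_l(p+[0,0,.1],feed=.2)
arm.move_to(np.array([.45,.45,.25]),R(y)); arm.sleep(.3)
print(F(arm,5),arm.current_t())
im=arm.snapshot("top")
cv2.imwrite("pics/t5.png",im[:,:,::-1])
cv2.imwrite("pics/t5c.png",cv2.resize(im[140:270,130:240,::-1],None,fx=4.5,fy=4.5))
cv2.imwrite("pics/s5.png",arm.snapshot("scene")[:,:,::-1])
```

```text
lid in bay 0.0009 -0.0017
5.0
0.017608529359345086 [0.57197115 0.23579645 0.07706426]
-1.4243553498402974
0.116 -0.66
0.118 -0.25
0.12 -0.02
0.122 5.47
0.124 15.64
-0.1218 23.4333
[-0.03619985  0.06355508  0.019927  ] 26.0583
```

View pics/t5c.png

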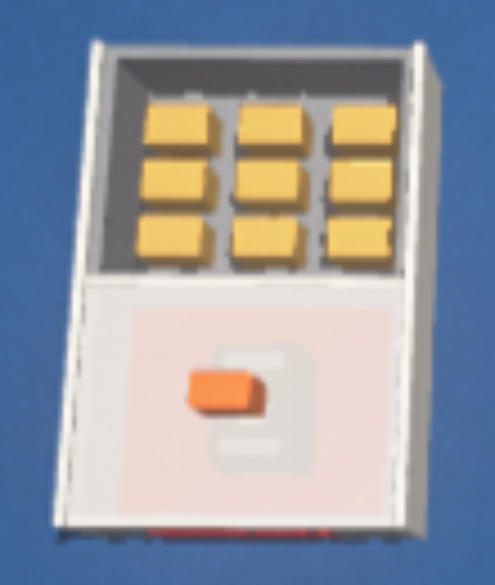

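View pics/s5.png

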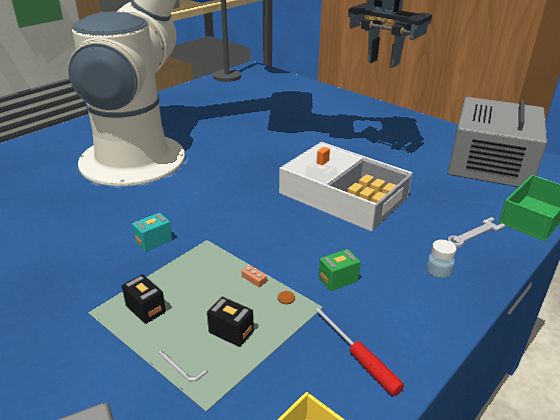

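The door is shut flush with its stop, with the lid standing visible beneath it. The two light lids, the other mat parts and the look-alikes have not moved, and the gripper is clear.

Run:
```python
from rig import arm
arm.sign_off(); print(arm.current_t())
```

```text
the job is handed in; nothing more can be done
the job is handed in; nothing more can be done
```

The heavy lid is standing in the red bay with the door closed over it, and the job was handed in at about 26 s of robot time, with no verdict reported. I opened the door to its stop, lifted the black lid nearest the cubby and the robot, put it in the bay and pushed the door back to its stop.

- **Weight:** the lid read 3.13 N, about 319 g, which is inside the heavy range. I did not lift the other two, since that reading is far above a light lid's 1.1 to 1.4 N.
- **Lid in the bay:** before closing the door it sat within about 2 mm of the bay centre by the wrist camera, and it looked upright.
- **Door:** it moved 121.8 mm between its stops. It was pushed against its closed stop (15.6 N), and the top view shows it flush.
- **Rest of the scene:** the light lids, terminal block, hex key, lens and look-alikes show no visible movement in the last scene picture. The gripper was clear, with a force reading near zero.

No check failed or disagreed.

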